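Clamp a mould: cover down level, thumbscrew seated, back off a quarter turn and hold

ROBOT

A 7-joint arm with a two-finger parallel gripper is mounted at the origin on a cart in front of the work surface, level with it; the furniture and walls round the work are solid. World frame = base frame: x ahead of the robot, y to its left, z up, the work surface at z = 0. Lengths are in m, angles in degrees, forces in N, time in s.
With the tool pointing down it reaches from about 0.425 to 0.875 m from the base axis. Payload 4.7 kg.
Tool frame: the origin (TCP) lies between the finger pads, 19 mm behind the fingertips; this is the grasp point; z points along the fingers, y is the line along which they close (so a half turn about z gives the same grasp; the last joint's range is limited). The gripper opens to 87 mm and grips with 3 to 60 N. Pads are 19 mm wide; open, the fingers measure 117 mm over their backs; the gripper's body (75 mm by 190 mm) begins 51 mm behind the grasp point.
Start: joints at [75.407, 18.392, -4.016, 83.108, 1.295, 78.541, -3.26], TCP at [0.173, -0.627, 0.241] pointing down, gripper open.
Joint ranges: [-163.93, 163.93], [-17.29, 119.83], [-79.2, 71.16], [3.27, 140.29], [-89.18, 269.18], [5.43, 117.66], [-154.24, 154.24]. Speed limits (degrees/s): [147.25, 147.25, 180, 180, 180, 180, 180].

INTERFACE

Orientations are given as [roll, pitch, yaw] about the fixed x, y, z axes, in that order (R = Rz(yaw) Ry(pitch) Rx(roll)).
In Python, from cell import sensors, vision, workorder gives the robot as it stands.
- The arm moves only by the tool drive_tool, never from a script. Its argument "moves" is a list of rows, each an object of numbers: "x", "y", "z": the shift along the tool's x, y, z in mm; "rx", "ry", "rz": the turn, a rotation vector about the tool's x, y, z in rad; "fingers": the closure, from -1 (fully open) to 1 (shut). In form: [{"x": .., "y": .., "z": .., "rx": .., "ry": .., "rz": .., "fingers": ..}, ...]. A call has 1 to 20 rows; each row is the pose to reach, as a shift and turn from the pose commanded when the call began, along the tool's axes at that moment; what a row does not reach only later rows make up. A row lasts 1/8 s, in which the tool goes at most 62.5 mm and 10.7 degrees, less where a joint would pass 70% of its speed; a pose out of reach is approached as far as the arm can. A call with a gripper value outside its range is refused whole. The fingers move at their own pace and stop on an object; "force" is the grip in N (left out, the last holds). Time passes only in rows, so rows that repeat a pose let the fingers close. It gives the time, the measured TCP pose, the force, the opening and the grip force at its end, in the units of the state.
- sensors.get_obs(): the state, without advancing time (a new reading comes with each control period).
- vision.read_camera(name): name is "scene" or "top" or "wrist"; returns a dict with "image" (420x560x3 uint8, red, green, blue), "fx", "fy", "cx", "cy" (pixels), "k1" (the pictures are not rectified: a ray, as slopes to the right and down, at radius r is drawn at 1 + k1 r^2 times it, then the intrinsics apply), "R" (3x3) and "t" (3): a world point X has camera coordinates R X + t. Camera axes: x right, y down, z forward; pixel columns grow to the right and rows downward; lengths in m; the calibration is good to about 2 mm. A picture is of the moment at which its call begins. There is no depth.
- workorder.sign_off(): hands the job in; it is judged then, once.
The state is a dict: "time_s": time; "qpos": joint angles; "joint_velocities": joint speeds; "effort": joint torques, N m; "tool_pos": TCP position; "tool_rot": TCP orientation; "force": force on the tool from outside, world axes, zero at the start; "wrist_torque": the same for the moment, N m; "grip_width": finger opening in m; "grasp_force": force on a finger pad.
Only numpy, scipy, OpenCV 4.12 (cv2) and the standard library are available. Lean on these libraries where they do the work, as an engineer would, in place of code of your own. Each camera call takes 0.05 s, during which the arm holds its last target. There are 200 camera calls.

TASK

The loose cover of the silicone mould still rides up on the spring catch at the front of the clamping rig: press its front edge down until it slips under the catch and sits level on the mould. Then turn the thumbscrew clockwise until its collar seats hard on the brass bushing, and back it off a quarter turn, so that only the sprung foot bears on the cover and the soft mould is not squeezed out of shape. Finish still gripping the thumbscrew there, so that a workmate can nip up the lock screw, and leave the mould half, the wax figures and the lump of wax beside the rig where they are.

Things in the scene. Friction and masses are not known exactly. Their poses are not given: they have to be found in the camera images.
- rig: Clamping rig, fixed on the bench: base plate 230 x 130 x 8 mm, on it a pale silicone mould 151 x 100 x 40 mm (top 48 mm above the bench), at the front (-x) the catch housing, x -92 to -114 mm, 63 mm high, at the back (+x) a cast column, x 77 to 109. Four 6 mm guide pins, 62 mm high, stand at x +-45, y +-59 mm. Origin: on the bench below the mould's middle; z up.
- bushing_top (a point): Centre of the top face of the brass bushing in the rig's arm, on the vertical screw axis, 84 mm above the bench, 40 mm behind the rig's origin. The arm reaches forward from the column to 18 mm in front of this axis; 36 mm wide, its top 80 and underside 64 mm above the bench. A small brass lock screw sticks out of its left side (y up to 31 mm); it stays as it is.
- cover: Loose aluminium cover, 150 x 108 x 5 mm, 0.3 kg, with a 26 mm pour hole 20 mm in front of its middle; a tongue 12 mm long, 50 wide, 3 thick at its front. Origin: centre of its underside; x towards the column. It starts tilted (0.045 rad), back edge on the mould, tongue about 7 mm high on the catch's nose. Home, it is level, underside 48 and top 53 mm above the bench.
- front_edge (a point): Point on the cover's top, on its middle line, 9 mm behind the front edge of the 150 mm plate: the place to press. Pressing straight down here makes the catch give way at about 5 N (4 to 8); the cover then drops level and the catch keeps it down. Home, this point is 53 mm above the bench.
- catch (a joint): Spring catch in the housing at the front: how far its bevelled nose is pushed back (m). About 0 when free, about 0.002 while the cover's tongue passes it, below 0.001 again when the cover is home under it.
- thumbscrew (a joint): Turn of the thumbscrew (rad): 0 = seated, its collar hard on the bushing (dead stop); positive = backed off (anticlockwise from above), at most 5.6. Starts between 4.1 and 5.1. It rises 8 mm a turn (1.27 mm a radian), takes about 0.1 N m to turn and stays where it is left. A quarter turn is 1.57.
- wing: Flat upright wing on top of the thumbscrew, to turn it by: 40 mm long (own x), 12 mm thick (own y: grip across this). Origin: on the screw axis where the TCP belongs for a grip from above, 6 mm below its top edge, 21 mm above its bottom edge and the 24 mm collar there. Seated: origin 111 mm above the bench, wing along the rig's x. Turns and rises with the screw.
- clamp_foot: Sprung foot under the screw, a disc of 16 mm diameter that presses on the cover. It meets the level cover when thumbscrew falls below about 2.0; its spring gives 3 N at first touch, 4 to 5 N a quarter turn off the seat and 9 to 10 N seated. Origin: on the screw axis, 34 mm above the foot's face.
- mould_4: A loose pale wax mould half, 69 x 94 x 43 mm, on the bench to the left of the rig. Origin: centre of its underside. Leave it alone.
- wax_figure_1: A small cast wax figure, 20 mm across and 40 mm high, standing to the right of the rig. Origin: centre of its underside. Leave it standing.
- wax_figure_2: A smaller cast wax figure, 17 mm across and 34 mm high, beside the other one. Origin: centre of its underside. Leave it standing.
- clay_1: A loose lump of orange modelling wax, 44 x 72 x 24 mm, behind and to the left of the rig. Origin: centre of its underside. Leave it alone.

How it is judged:
By the outcome, as a careful person would: the job done as asked, in the order asked, and still so for the second after the job is handed in, while the arm keeps its last pose, push and grip.
It also fails if it takes over 64 s, if anything falls off the work surface, if the arm or the gripper's body presses on something with over 40 N, if the wrist force passes 120 N, or if a joint passes its speed limit or range.

## Working session

There is one attempt and no reset: what is moved stays moved. The work goes in short steps, Python scripts to look and compute and a tool call to move; the robot and the scene stay as the last step left them, time stands still between calls to the robot, and variables do not carry over. Pictures are saved under pics/ and viewed, at most 10 in all, crops included, and the job is handed in when it is done.

Besides the shell and the picture viewer there is one more tool, called after "Request:" as name(argument=value, ...), one argument or row to a line, values as JSON. drive_tool: Moves the arm, as the interface text tells. Its arguments: {"type":"object","properties":{"moves":{"type":"array"},"force":{"type":"number"}},"required":["moves"]}

```bash
mkdir -p pics
python3 - <<'E'
from cell import sensors, vision
import cv2,json,numpy as np
o=sensors.get_obs();print(o)
for n in("scene","top"):
    c=vision.read_camera(n);cv2.imwrite(f"pics/{n}0.png",c["image"][...,::-1])
    print(n,{k:np.round(v,4).tolist() for k,v in c.items() if k!="image"})
    np.savez(f"{n}0.npz",**c)
E
```

```text
{'time_s': 0.0, 'qpos': array([75.40777824, 18.43935434, -4.0159647 , 83.17618132,  1.29641168,
       78.54132475, -3.25850037]), 'joint_velocities': array([-0.01203689,  0.00226516,  0.0698317 , -0.01486949,  0.0021633 ,
        0.08921986, -0.00642426]), 'effort': array([ 1.30228658e-03, -4.91284776e+01, -4.02877852e-01, -3.12528348e+01,
       -6.35669776e-02,  4.37085377e-02,  1.92159578e-04]), 'tool_pos': array([ 0.17241965, -0.62616312,  0.24014701]), 'tool_rot': array([-1.79888467e+02,  7.09746334e-03,  1.54041992e+01]), 'force': array([-0.67909649,  0.28301403,  0.14296907]), 'wrist_torque': array([ 0.06686557,  0.01002633, -0.00402789]), 'grasp_force': 0.0, 'grip_width': 0.08713406658280062}
scene {'fx': 503.6307, 'fy': 503.6307, 'cx': 289.631, 'cy': 211.7735, 'k1': -0.0498, 'R': [[0.6837, -0.7296, 0.0162], [-0.3523, -0.3495, -0.8682], [0.6391, 0.5878, -0.496]], 't': [-0.4452, 0.3073, 0.4868]}
top {'fx': 393.0097, 'fy': 393.0097, 'cx': 283.5051, 'cy': 208.1586, 'k1': -0.0415, 'R': [[-0.0075, -0.9999, -0.0151], [-0.9969, 0.0086, -0.0784], [0.0785, 0.0145, -0.9968]], 't': [0.0085, 0.6213, 0.9021]}
```

View pics/scene0.png

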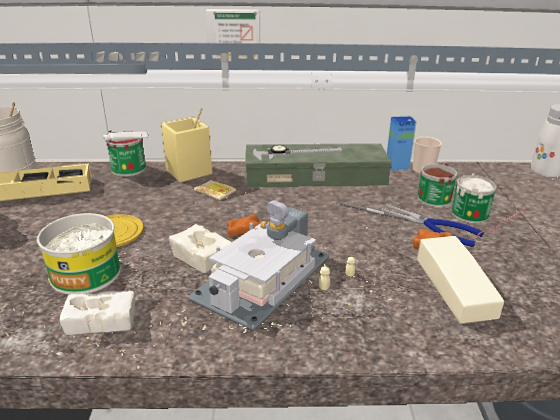

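View pics/top0.png

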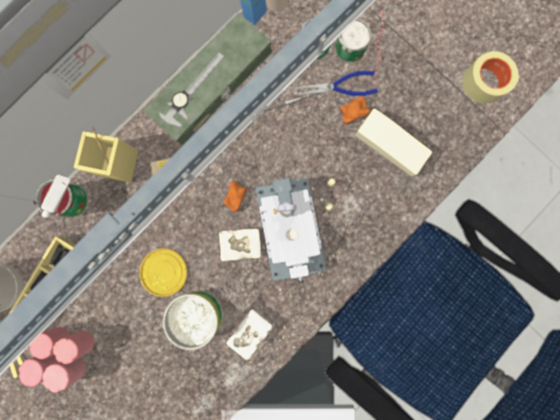

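The scene view shows the rig near (260,265), its housing at the front-left (222,290) and the wing at (275,208). In the top view the rig is centred at about (290,230), with the column up at (287,187), the housing at (298,270), the figures at (331,183) and (328,207), and the mould half at (240,245). Next I'll enlarge both.

Run:
```python
import cv2,numpy as np
a=cv2.imread("pics/top0.png")[170:290,245:345];b=cv2.imread("pics/scene0.png")[190:330,180:340]
a=cv2.resize(a,None,fx=4,fy=4,interpolation=cv2.INTER_CUBIC)
b=cv2.resize(b,(400*1,350),interpolation=cv2.INTER_CUBIC)
p=np.zeros((480,800,3),np.uint8);p[:,:400]=a;p[:350,400:]=b
cv2.imwrite("pics/crop0.png",p)
```

```text
(no output)
```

View pics/crop0.png

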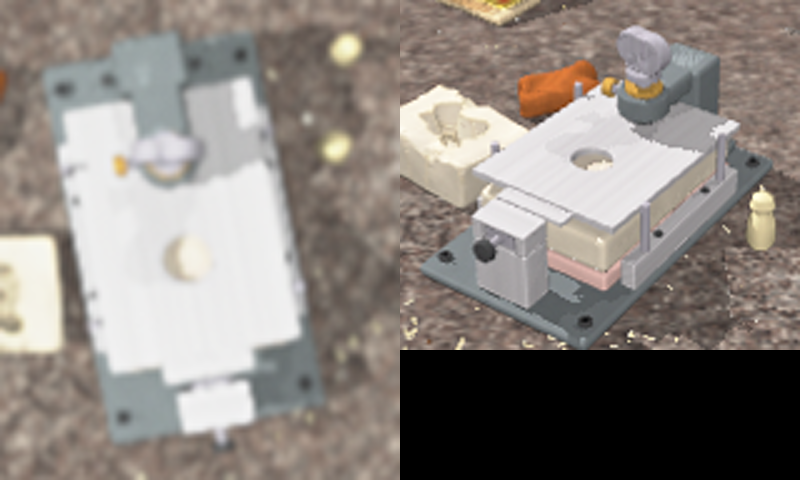

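The crop shows the base plate's corners at (45,70), (252,35), (322,402) and (113,443), and the housing top at (180-255, 385-430). The wing lies almost across, from (130,150) to (203,150), and the brass lock screw is at (121,165).

```bash
cat > h.py <<'E'
import numpy as np,cv2
def K(c): return np.array([[c["fx"],0,c["cx"]],[0,c["fy"],c["cy"]],[0,0,1.]]), np.array([float(c["k1"]),0,0,0])
def ray(c,uv):
    k,d=K(c); p=cv2.undistortPoints(np.array(uv,float).reshape(-1,1,2),k,d)[:,0]
    R,t=np.array(c["R"]),np.array(c["t"]); return -R.T@t, np.c_[p,np.ones(len(p))]@R
def plane(c,uv,z):
    o,d=ray(c,uv); return o+d*((z-o[2])/d[:,2])[:,None]
def proj(c,X):
    k,d=K(c); return cv2.projectPoints(np.array(X,float).reshape(-1,1,3),cv2.Rodrigues(np.array(c["R"]))[0],np.array(c["t"],float),k,d)[0][:,0]
def tri(rs):
    A=0;b=0
    for o,d in rs:
        d=d/np.linalg.norm(d);P=np.eye(3)-np.outer(d,d);A=A+P;b=b+P@o
    return np.linalg.solve(A,b)
E
python3 - <<'E'
from h import *
c=np.load("top0.npz");s=np.load("scene0.npz")
f=lambda p:(np.array(p,float)+.5)/4-.5+[245,170]
g=lambda p:(np.array(p,float)-[400,0]+.5)/2.5-.5+[180,190]
C=plane(c,f([(45,70),(252,35),(322,402),(113,443)]),.008)[:,:2]
print(C.round(4),[np.linalg.norm(C[i]-C[(i+1)%4]).round(4) for i in range(4)])
m=C.mean(0);v=(C[0]+C[1]-C[2]-C[3]);w=C[0]+C[3]-C[1]-C[2]
print("centre",m,"yaw",np.degrees(np.arctan2(v[1],v[0])),np.degrees(np.arctan2(-w[0],w[1])))
y=np.arctan2(v[1],v[0]);r=np.array([np.cos(y),np.sin(y)]);print("bushing",m+.04*r)
print("wing ends",plane(c,f([(130,150),(203,150),(166,140)]),.117).round(4))
# scene corner check
print("scene base corners",plane(s,g([(422,270),(582,348),(773,160)]),.008).round(4))
W=np.array([*(m+.04*r),.117]);print((proj(c,W)-[245,170]+.5)*4-.5,(proj(s,W)-[180,190]+.5)*2.5+[399.5,-.5])
E
```

```text
[[ 0.6741  0.07  ]
 [ 0.6942 -0.055 ]
 [ 0.4745 -0.0938]
 [ 0.4512  0.0302]] [np.float64(0.1266), np.float64(0.2231), np.float64(0.1262), np.float64(0.2265)]
centre [ 0.57352326 -0.01216733] yaw 10.073374795726409 9.877287813373833
bushing [ 0.61290665 -0.00517096]
wing ends [[ 0.6164  0.0157  0.117 ]
 [ 0.6161 -0.0231  0.117 ]
 [ 0.6216 -0.0035  0.117 ]]
scene base corners [[ 0.447   0.0252  0.008 ]
 [ 0.4688 -0.0972  0.008 ]
 [ 0.695  -0.0545  0.008 ]]
[[169.30346576 156.21593398]] [[643.25554929  42.27600559]]
```

Request:
drive_tool(
  moves=[
    {"x": 483, "y": -492, "rz": 0.094, "fingers": 1},
    {"x": 483, "y": -492, "rz": 0.094, "fingers": 1},
    {"x": 483, "y": -492, "rz": 0.094, "fingers": 1},
    {"x": 483, "y": -492, "rz": 0.094, "fingers": 1},
    {"x": 483, "y": -492, "rz": 0.094, "fingers": 1},
    {"x": 483, "y": -492, "rz": 0.094, "fingers": 1},
    {"x": 483, "y": -492, "rz": 0.094, "fingers": 1},
    {"x": 483, "y": -492, "rz": 0.094, "fingers": 1},
    {"x": 483, "y": -492, "rz": 0.094, "fingers": 1},
    {"x": 483, "y": -492, "rz": 0.094, "fingers": 1},
    {"x": 483, "y": -492, "rz": 0.094, "fingers": 1},
    {"x": 483, "y": -492, "rz": 0.094, "fingers": 1},
    {"x": 483, "y": -492, "rz": 0.094, "fingers": 1},
    {"x": 483, "y": -492, "rz": 0.094, "fingers": 1},
    {"x": 483, "y": -492, "rz": 0.094, "fingers": 1},
    {"x": 483, "y": -492, "rz": 0.094, "fingers": 1},
  ],
)

```text
invalid input at $.moves[0]: expected keys x, y, z, rx, ry, rz, fingers
```

Run:
```python
from cell import sensors, vision
import cv2,numpy as np
c=vision.read_camera("wrist");cv2.imwrite("pics/w1.png",c["image"][...,::-1]);np.savez("w1.npz",**c)
o=sensors.get_obs();print({k:np.round(o[k],4) for k in("time_s","qpos","tool_pos","tool_rot","force","grip_width")})
print(-c["R"].T@c["t"])
```

```text
{'time_s': np.float64(0.15), 'qpos': array([75.4069, 18.4285, -4.0141, 83.1588,  1.2961, 78.5415, -3.2583]), 'tool_pos': array([ 0.1725, -0.6263,  0.2404]), 'tool_rot': array([-1.799164e+02,  6.600000e-03,  1.540310e+01]), 'force': array([ 0.0792,  0.7682, -0.3647]), 'grip_width': np.float64(0.0869)}
[ 0.23775459 -0.60864776  0.38467159]
```

View pics/w1.png

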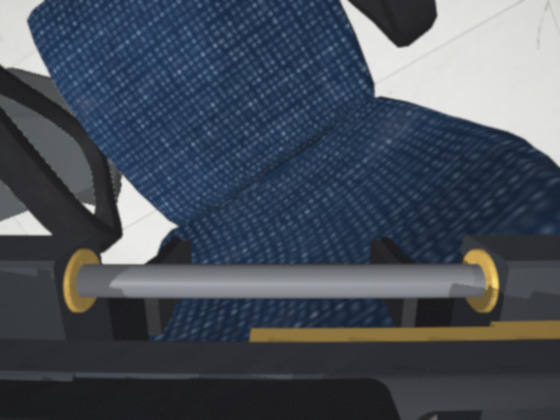

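The arm hasn't moved yet because each row needs all its keys. The wrist view shows only the chair, with the fingers along row 280.

Request:
drive_tool(
  moves=[
    {"x": 483, "y": -492, "z": 0, "rx": 0, "ry": 0, "rz": 0.094, "fingers": 1},
    {"x": 483, "y": -492, "z": 0, "rx": 0, "ry": 0, "rz": 0.094, "fingers": 1},
    {"x": 483, "y": -492, "z": 0, "rx": 0, "ry": 0, "rz": 0.094, "fingers": 1},
    {"x": 483, "y": -492, "z": 0, "rx": 0, "ry": 0, "rz": 0.094, "fingers": 1},
    {"x": 483, "y": -492, "z": 0, "rx": 0, "ry": 0, "rz": 0.094, "fingers": 1},
    {"x": 483, "y": -492, "z": 0, "rx": 0, "ry": 0, "rz": 0.094, "fingers": 1},
    {"x": 483, "y": -492, "z": 0, "rx": 0, "ry": 0, "rz": 0.094, "fingers": 1},
    {"x": 483, "y": -492, "z": 0, "rx": 0, "ry": 0, "rz": 0.094, "fingers": 1},
    {"x": 483, "y": -492, "z": 0, "rx": 0, "ry": 0, "rz": 0.094, "fingers": 1},
    {"x": 483, "y": -492, "z": 0, "rx": 0, "ry": 0, "rz": 0.094, "fingers": 1},
    {"x": 483, "y": -492, "z": 0, "rx": 0, "ry": 0, "rz": 0.094, "fingers": 1},
    {"x": 483, "y": -492, "z": 0, "rx": 0, "ry": 0, "rz": 0.094, "fingers": 1},
    {"x": 483, "y": -492, "z": 0, "rx": 0, "ry": 0, "rz": 0.094, "fingers": 1},
    {"x": 483, "y": -492, "z": 0, "rx": 0, "ry": 0, "rz": 0.094, "fingers": 1},
    {"x": 483, "y": -492, "z": 0, "rx": 0, "ry": 0, "rz": 0.094, "fingers": 1},
    {"x": 483, "y": -492, "z": 0, "rx": 0, "ry": 0, "rz": 0.094, "fingers": 1},
  ],
)

```text
time_s: 2.15
tool_pos: [0.5074, -0.0249, 0.2413]
tool_rot: [180.0, -0.0, 9.9]
force: [-0.0, -0.4, 0.2]
grip_width: 0.0006
grasp_force: 0.0
```

Run:
```python
from cell import sensors, vision
import cv2,numpy as np
c=vision.read_camera("wrist");cv2.imwrite("pics/w2.png",c["image"][...,::-1]);np.savez("w2.npz",**c)
o=sensors.get_obs();print({k:np.round(o[k],4) for k in("time_s","qpos","tool_pos","tool_rot","force","grip_width")})
print(-c["R"].T@c["t"],c["R"])
```

```text
{'time_s': np.float64(2.2), 'qpos': array([ 38.8414,   3.0735, -40.0245, 101.7528,   2.0584,  75.8977,
       -81.6971]), 'tool_pos': array([ 0.5074, -0.0247,  0.2413]), 'tool_rot': array([ 1.799794e+02, -5.000000e-04,  9.947000e+00]), 'force': array([-0.8428, -0.9828, -0.2702]), 'grip_width': np.float64(0.0004)}
[ 0.57402069 -0.01335612  0.38569509] [[ 1.72555907e-01 -9.84999598e-01  5.01546425e-04]
 [-9.54265543e-01 -1.67045554e-01  2.47937606e-01]
 [-2.44134662e-01 -4.32617070e-02 -9.68775873e-01]]
```

View pics/w2.png

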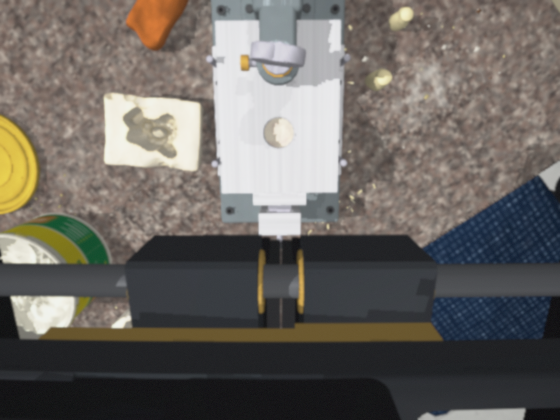

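The wrist view has the rig straight: cover front edge at row 192, columns 221 to 341, and housing top at (280,222). The base's front edge is near row 220, columns 221 to 339. The wing runs from about (249,55) to (305,58).

Run:
```python
from h import *
c=np.load("w2.npz")
print("cover front",plane(c,[(221,192),(341,192)],.0585).round(4))
print("base front",plane(c,[(221.5,220),(339,219)],.008).round(4))
print("pins",plane(c,[(210,59),(349,59),(215,164),(344,163)],.062).round(4))
print("housing",plane(c,[(259,211),(300,211),(259,234),(300,234)],.063).round(4))
print("hole",plane(c,[(280,132)],.055).round(4))
print("wing",plane(c,[(249,52),(305,57)],.120).round(4))
im=cv2.imread("pics/w2.png")[0:240,190:370]
im=cv2.resize(im,None,fx=2.5,fy=2.5,interpolation=cv2.INTER_CUBIC)
t=cv2.resize(cv2.imread("pics/w2.png")[35:95,235:320],(340,240),interpolation=cv2.INTER_CUBIC)
p=np.zeros((600,790,3),np.uint8);p[:,:450]=im;p[:240,450:]=t;cv2.imwrite("pics/w2c.png",p)
```

```text
cover front [[ 0.4959  0.0296  0.0585]
 [ 0.5154 -0.0815  0.0585]]
base front [[ 0.4526  0.0315  0.008 ]
 [ 0.4761 -0.0963  0.008 ]]
pins [[ 0.6103  0.054   0.062 ]
 [ 0.6308 -0.063   0.062 ]
 [ 0.5217  0.038   0.062 ]
 [ 0.5429 -0.0777  0.062 ]]
housing [[ 0.4851 -0.0086  0.063 ]
 [ 0.4917 -0.0465  0.063 ]
 [ 0.4626 -0.0122  0.063 ]
 [ 0.4694 -0.0507  0.063 ]]
hole [[ 0.5598 -0.0155  0.055 ]]
wing [[ 0.613   0.0157  0.12  ]
 [ 0.6165 -0.0234  0.12  ]]
```

View pics/w2c.png

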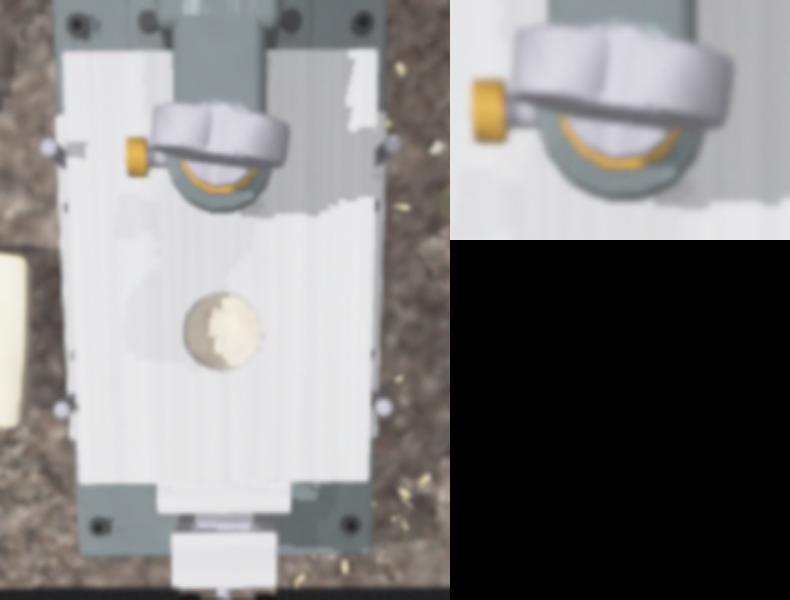

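The crop confirms pins at (48,147), (392,144), (62,408) and (384,407), with spacings of 90 × 119 mm as expected. That puts the rig at (0.576, -0.012) with yaw 10°. The wing is about 9° off crosswise, so θ ≈ 4.55. I'll go down to just above the cover's front edge.

Request:
drive_tool(
  moves=[
    {"x": 3.5, "y": -0.5, "z": 60, "rx": 0, "ry": 0, "rz": 0, "fingers": 1},
    {"x": 3.5, "y": -0.5, "z": 110, "rx": 0, "ry": 0, "rz": 0, "fingers": 1},
    {"x": 3.5, "y": -0.5, "z": 140, "rx": 0, "ry": 0, "rz": 0, "fingers": 1},
    {"x": 3.5, "y": -0.5, "z": 155, "rx": 0, "ry": 0, "rz": 0, "fingers": 1},
    {"x": 3.5, "y": -0.5, "z": 155, "rx": 0, "ry": 0, "rz": 0, "fingers": 1},
    {"x": 3.5, "y": -0.5, "z": 155, "rx": 0, "ry": 0, "rz": 0, "fingers": 1},
  ],
)

```text
time_s: 2.95
tool_pos: [0.5121, -0.023, 0.0877]
tool_rot: [179.9, -0.1, 10.0]
force: [0.0, -0.2, 0.1]
grip_width: 0.0005
grasp_force: 0.0
```

Request:
drive_tool(
  moves=[
    {"x": 0, "y": 0, "z": 3, "rx": 0, "ry": 0, "rz": 0, "fingers": 1},
    {"x": 0, "y": 0, "z": 6, "rx": 0, "ry": 0, "rz": 0, "fingers": 1},
    {"x": 0, "y": 0, "z": 8, "rx": 0, "ry": 0, "rz": 0, "fingers": 1},
    {"x": 0, "y": 0, "z": 9, "rx": 0, "ry": 0, "rz": 0, "fingers": 1},
    {"x": 0, "y": 0, "z": 9, "rx": 0, "ry": 0, "rz": 0, "fingers": 1},
  ],
)

```text
time_s: 3.58
tool_pos: [0.511, -0.0231, 0.0774]
tool_rot: [180.0, 0.0, 10.0]
force: [-1.7, -0.1, 3.8]
grip_width: 0.0004
grasp_force: 1.7
```

Contact is made at the expected height with 3.8 N. I'll press on to home.

Request:
drive_tool(
  moves=[
    {"x": 0, "y": 0, "z": 1.5, "rx": 0, "ry": 0, "rz": 0, "fingers": 1},
    {"x": 0, "y": 0, "z": 3, "rx": 0, "ry": 0, "rz": 0, "fingers": 1},
    {"x": 0, "y": 0, "z": 4.5, "rx": 0, "ry": 0, "rz": 0, "fingers": 1},
    {"x": 0, "y": 0, "z": 6, "rx": 0, "ry": 0, "rz": 0, "fingers": 1},
    {"x": 0, "y": 0, "z": 6, "rx": 0, "ry": 0, "rz": 0, "fingers": 1},
    {"x": 0, "y": 0, "z": 6, "rx": 0, "ry": 0, "rz": 0, "fingers": 1},
  ],
)

```text
time_s: 4.32
tool_pos: [0.5108, -0.0229, 0.0718]
tool_rot: [180.0, 0.0, 10.0]
force: [-3.0, 0.6, 7.1]
grip_width: 0.0006
grasp_force: 3.5
```

Request:
drive_tool(
  moves=[
    {"x": 0, "y": 0, "z": 1, "rx": 0, "ry": 0, "rz": 0, "fingers": 1},
    {"x": 0, "y": 0, "z": 2, "rx": 0, "ry": 0, "rz": 0, "fingers": 1},
    {"x": 0, "y": 0, "z": 2, "rx": 0, "ry": 0, "rz": 0, "fingers": 1},
  ],
)

```text
time_s: 4.7
tool_pos: [0.5109, -0.0229, 0.0717]
tool_rot: [179.9, 0.1, 10.0]
force: [-9.2, -1.2, 21.9]
grip_width: 0.0006
grasp_force: 11.0
```

Request:
drive_tool(
  moves=[
    {"x": 0, "y": 0, "z": -20, "rx": 0, "ry": 0, "rz": 0, "fingers": 0},
    {"x": 0, "y": 0, "z": -70, "rx": 0, "ry": 0, "rz": 0, "fingers": -1},
    {"x": 0, "y": 0, "z": -130, "rx": 0, "ry": 0, "rz": 0, "fingers": -1},
    {"x": 0, "y": 0, "z": -167, "rx": 0, "ry": 0, "rz": 0, "fingers": -1},
    {"x": 0, "y": 0, "z": -167, "rx": 0, "ry": 0, "rz": 0, "fingers": -1},
    {"x": 0, "y": 0, "z": -167, "rx": 0, "ry": 0, "rz": 0, "fingers": -1},
  ],
)

```text
time_s: 5.45
tool_pos: [0.5104, -0.0231, 0.2353]
tool_rot: [-180.0, 0.1, 10.0]
force: [0.2, -0.7, -0.1]
grip_width: 0.0524
grasp_force: 0.0
```

Run:
```python
from cell import sensors, vision
from h import *
c=vision.read_camera("wrist");np.savez("w3.npz",**c);s=vision.read_camera("scene");np.savez("s3.npz",**s)
a=cv2.imread("pics/w2.png");b=c["image"][...,::-1];cv2.imwrite("pics/w3.png",b)
z=lambda i:cv2.resize(i[150:240,210:350],(420,270),interpolation=cv2.INTER_CUBIC)
q=cv2.resize(s["image"][190:330,180:340,::-1],(380,332),interpolation=cv2.INTER_CUBIC)
p=np.zeros((560,800,3),np.uint8);p[:270,:420]=z(a);p[280:550,:420]=z(b);p[:332,420:]=q
cv2.imwrite("pics/c3.png",p)
o=sensors.get_obs();print({k:np.round(o[k],4) for k in("time_s","qpos","tool_pos","tool_rot","force","wrist_torque","grip_width")})
```

```text
{'time_s': np.float64(5.55), 'qpos': array([ 39.1024,   3.9293, -40.8109, 101.8516,   2.6197,  75.3504,
       -82.2933]), 'tool_pos': array([ 0.51  , -0.023 ,  0.2346]), 'tool_rot': array([-1.799441e+02,  1.567000e-01,  1.001880e+01]), 'force': array([-0.393 ,  0.5378,  0.3658]), 'wrist_torque': array([ 0.0151, -0.0152,  0.0342]), 'grip_width': np.float64(0.0606)}
```

View pics/c3.png

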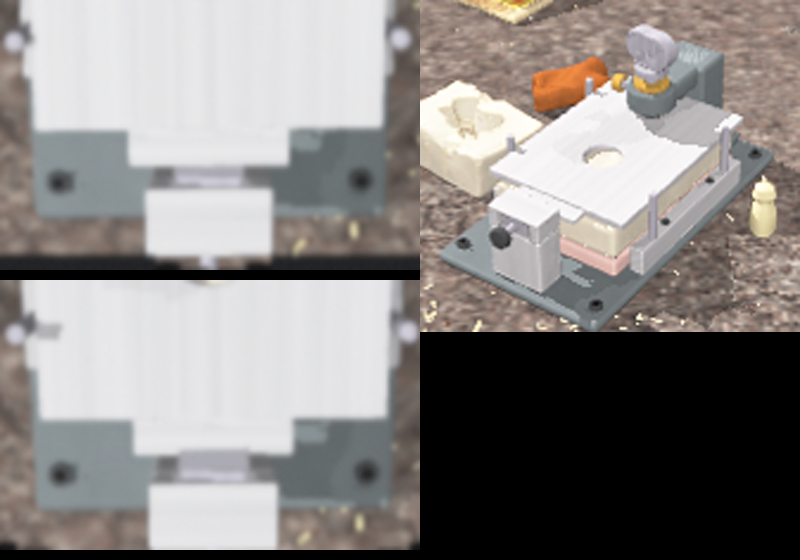

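The cover is now level: its tongue sits under the catch nose at (215,462), and the scene view shows it flat. Next I'll check the column height for finger clearance.

Run:
```python
from h import *
s=np.load("s3.npz");y=np.radians(10);R=np.array([[np.cos(y),-np.sin(y)],[np.sin(y),np.cos(y)]])
def w(x,yy,z): return np.r_[np.array([.576,-.0122])+R@[x/1e3,yy/1e3],z/1e3]
f=lambda X:((proj(s,X)-[180,190]+.5)*2.375+[419.5,-.5]).round(0).tolist()
for h in(80,90,100,110): print(h,f([w(109,-18,h),w(77,-18,h),w(77,18,h),w(109,18,h)]))
print(f([w(40,0,84),w(40,0,123)]))
from numpy.linalg import solve
print("wing ends w3?")
```

```text
80 [[727.0, 52.0], [703.0, 70.0], [662.0, 56.0], [685.0, 39.0]]
90 [[727.0, 40.0], [704.0, 58.0], [662.0, 44.0], [686.0, 27.0]]
100 [[728.0, 28.0], [704.0, 46.0], [662.0, 32.0], [686.0, 15.0]]
110 [[728.0, 16.0], [704.0, 34.0], [662.0, 20.0], [686.0, 3.0]]
[[653.0, 80.0], [654.0, 31.0]]
wing ends w3?
```

Request:
drive_tool(
  moves=[
    {"x": 50, "y": 0, "z": 0, "rx": 0, "ry": 0, "rz": -0.18, "fingers": -1},
    {"x": 106, "y": 0, "z": 0, "rx": 0, "ry": 0, "rz": -0.36, "fingers": -1},
    {"x": 106, "y": 0, "z": 20, "rx": 0, "ry": 0, "rz": -0.54, "fingers": -1},
    {"x": 106, "y": 0, "z": 40, "rx": 0, "ry": 0, "rz": -0.72, "fingers": -1},
    {"x": 106, "y": 0, "z": 60, "rx": 0, "ry": 0, "rz": -0.9, "fingers": -1},
    {"x": 106, "y": 0, "z": 71, "rx": 0, "ry": 0, "rz": -1.08, "fingers": -1},
    {"x": 106, "y": 0, "z": 71, "rx": 0, "ry": 0, "rz": -1.26, "fingers": -1},
    {"x": 106, "y": 0, "z": 71, "rx": 0, "ry": 0, "rz": -1.414, "fingers": -1},
    {"x": 106, "y": 0, "z": 71, "rx": 0, "ry": 0, "rz": -1.414, "fingers": -1},
    {"x": 106, "y": 0, "z": 71, "rx": 0, "ry": 0, "rz": -1.414, "fingers": -1},
    {"x": 106, "y": 0, "z": 71, "rx": 0, "ry": 0, "rz": -1.414, "fingers": -1},
  ],
)

```text
time_s: 6.92
tool_pos: [0.6152, -0.0045, 0.165]
tool_rot: [-180.0, 0.0, 91.0]
force: [0.4, -0.5, 0.3]
grip_width: 0.0871
grasp_force: 0.0
```

Run:
```python
from cell import sensors, vision
from h import *
c=vision.read_camera("wrist");np.savez("w4.npz",**c);t=vision.read_camera("scene")
a=c["image"][...,::-1];cv2.imwrite("pics/w4.png",a)
p=np.zeros((420,800,3),np.uint8);p[:300,:400]=cv2.resize(a,(400,300));p[:400,400:]=cv2.resize(t["image"][140:280,200:340,::-1],(400,400));cv2.imwrite("pics/c4.png",p)
o=sensors.get_obs();print({k:np.round(o[k],4) for k in("time_s","qpos","tool_pos","tool_rot","force","wrist_torque","grip_width")})
```

```text
{'time_s': np.float64(7.025), 'qpos': array([ 39.3536,  25.4738, -52.9239,  92.4838,  21.0855,  72.6585,
       -16.2803]), 'tool_pos': array([ 0.6153, -0.0045,  0.1652]), 'tool_rot': array([-1.79998e+02,  1.65000e-02,  9.09943e+01]), 'force': array([ 0.5917, -0.1654,  0.3406]), 'wrist_torque': array([-0.0277, -0.0808, -0.0017]), 'grip_width': np.float64(0.0874)}
```

View pics/c4.png

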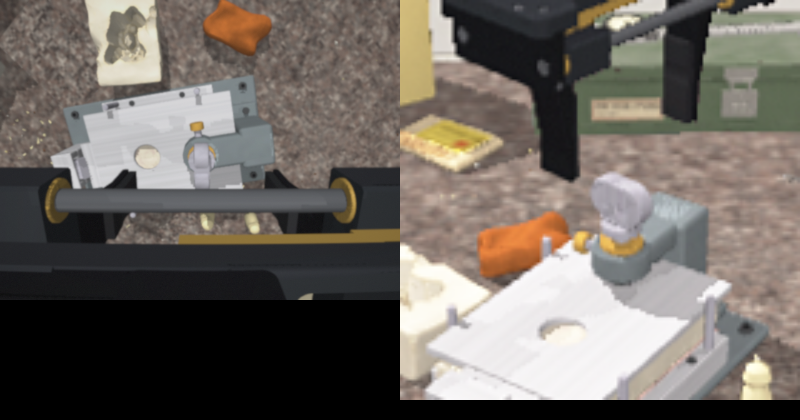

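The wing is centred and in line with the tool: in the wrist half of the composite it is vertical at (202,162). I'll go down and grip it.

Request:
drive_tool(
  moves=[
    {"x": 0, "y": 0, "z": 25, "rx": 0, "ry": 0, "rz": 0, "fingers": -1},
    {"x": 0, "y": 0, "z": 42, "rx": 0, "ry": 0, "rz": 0, "fingers": -1},
    {"x": 0, "y": 0, "z": 48, "rx": 0, "ry": 0, "rz": 0, "fingers": -0.3},
    {"x": 0, "y": 0, "z": 48, "rx": 0, "ry": 0, "rz": 0, "fingers": 1},
    {"x": 0, "y": 0, "z": 48, "rx": 0, "ry": 0, "rz": 0, "fingers": 1},
    {"x": 0, "y": 0, "z": 48, "rx": 0, "ry": 0, "rz": 0, "fingers": 1},
    {"x": 0, "y": 0, "z": 48, "rx": 0, "ry": 0, "rz": 0, "fingers": 1},
    {"x": 0, "y": 0, "z": 48, "rx": 0, "ry": 0, "rz": 0, "fingers": 1},
    {"x": 0, "y": 0, "z": 48, "rx": 0, "ry": 0, "rz": 0, "fingers": 1},
    {"x": 0, "y": 0, "z": 48, "rx": 0, "ry": 0, "rz": 0, "fingers": 1},
    {"x": 0, "y": 0, "z": 48, "rx": 0, "ry": 0, "rz": 0, "fingers": 1},
  ],
  force=30,
)

```text
time_s: 8.4
tool_pos: [0.616, -0.0045, 0.1173]
tool_rot: [179.9, -0.0, 91.0]
force: [3.0, -0.1, -1.8]
grip_width: 0.0121
grasp_force: 29.9
```

```bash
cat > o.py <<'E'
from cell import sensors
import numpy as np
o=sensors.get_obs();print({k:np.round(o[k],3).tolist() for k in("time_s","qpos","tool_pos","tool_rot","force","wrist_torque","grip_width","grasp_force")})
E
python3 o.py
```

```text
{'time_s': 8.4, 'qpos': [38.268, 28.061, -51.518, 95.268, 23.403, 68.036, -17.836], 'tool_pos': [0.616, -0.005, 0.117], 'tool_rot': [179.904, -0.007, 91.039], 'force': [2.951, -0.11, -1.777], 'wrist_torque': [0.003, -0.678, 0.07], 'grip_width': 0.012, 'grasp_force': 29.891}
```

Request:
drive_tool(
  moves=[
    {"x": 0, "y": 0.6, "z": 0.2, "rx": 0, "ry": 0, "rz": 0.15, "fingers": 1},
    {"x": 0, "y": 0.6, "z": 0.4, "rx": 0, "ry": 0, "rz": 0.3, "fingers": 1},
    {"x": 0, "y": 0.6, "z": 0.6, "rx": 0, "ry": 0, "rz": 0.45, "fingers": 1},
    {"x": 0, "y": 0.6, "z": 0.8, "rx": 0, "ry": 0, "rz": 0.6, "fingers": 1},
    {"x": 0, "y": 0.6, "z": 0.95, "rx": 0, "ry": 0, "rz": 0.75, "fingers": 1},
    {"x": 0, "y": 0.6, "z": 1.15, "rx": 0, "ry": 0, "rz": 0.9, "fingers": 1},
    {"x": 0, "y": 0.6, "z": 1.35, "rx": 0, "ry": 0, "rz": 1.05, "fingers": 1},
    {"x": 0, "y": 0.6, "z": 1.5, "rx": 0, "ry": 0, "rz": 1.2, "fingers": 1},
    {"x": 0, "y": 0.6, "z": 1.5, "rx": 0, "ry": 0, "rz": 1.2, "fingers": 1},
  ],
)

```text
time_s: 9.52
tool_pos: [0.6153, -0.004, 0.1157]
tool_rot: [-180.0, 0.1, 22.4]
force: [-1.4, 0.9, 0.0]
grip_width: 0.0117
grasp_force: 29.9
```

```bash
python3 o.py
```

```text
{'time_s': 9.525, 'qpos': [28.867, 24.016, -38.504, 95.611, 16.073, 66.102, -81.434], 'tool_pos': [0.615, -0.004, 0.116], 'tool_rot': [-179.965, 0.069, 22.381], 'force': [-1.404, 0.942, 0.032], 'wrist_torque': [0.222, 0.31, -0.128], 'grip_width': 0.012, 'grasp_force': 29.93}
```

Request:
drive_tool(
  moves=[
    {"x": 0, "y": 0, "z": 0.2, "rx": 0, "ry": 0, "rz": 0.15, "fingers": 1},
    {"x": 0, "y": 0, "z": 0.4, "rx": 0, "ry": 0, "rz": 0.3, "fingers": 1},
    {"x": 0, "y": 0, "z": 0.6, "rx": 0, "ry": 0, "rz": 0.45, "fingers": 1},
    {"x": 0, "y": 0, "z": 0.8, "rx": 0, "ry": 0, "rz": 0.6, "fingers": 1},
    {"x": 0, "y": 0, "z": 0.95, "rx": 0, "ry": 0, "rz": 0.75, "fingers": 1},
    {"x": 0, "y": 0, "z": 1.15, "rx": 0, "ry": 0, "rz": 0.9, "fingers": 1},
    {"x": 0, "y": 0, "z": 1.3, "rx": 0, "ry": 0, "rz": 1.0, "fingers": 1},
    {"x": 0, "y": 0, "z": 1.3, "rx": 0, "ry": 0, "rz": 1.0, "fingers": 1},
    {"x": 0, "y": 0, "z": 1.3, "rx": 0, "ry": 0, "rz": 1.0, "fingers": 1},
  ],
)

```text
time_s: 10.65
tool_pos: [0.6155, -0.0032, 0.1144]
tool_rot: [-180.0, 0.1, -34.8]
force: [-2.6, 4.6, 2.0]
grip_width: 0.0115
grasp_force: 29.9
```

```bash
python3 o.py
```

```text
{'time_s': 10.65, 'qpos': [21.276, 22.0, -28.716, 95.946, 11.355, 65.032, -135.322], 'tool_pos': [0.615, -0.003, 0.114], 'tool_rot': [-179.968, 0.097, -34.815], 'force': [-2.649, 4.627, 2.037], 'wrist_torque': [0.944, 0.598, -0.039], 'grip_width': 0.012, 'grasp_force': 29.925}
```

Request:
drive_tool(
  moves=[
    {"x": 0, "y": 0, "z": 0, "rx": 0, "ry": 0, "rz": 0, "fingers": -0.5},
    {"x": 0, "y": 0, "z": 0, "rx": 0, "ry": 0, "rz": 0, "fingers": -0.5},
    {"x": 0, "y": 0, "z": 0, "rx": 0, "ry": 0, "rz": 0, "fingers": -0.5},
    {"x": 0, "y": 0, "z": 0, "rx": 0, "ry": 0, "rz": 0, "fingers": -0.5},
    {"x": 0, "y": 0, "z": 0, "rx": 0, "ry": 0, "rz": 0, "fingers": -0.5},
    {"x": 0, "y": 0, "z": 0, "rx": 0, "ry": 0, "rz": -0.1, "fingers": -0.5},
  ],
)

```text
time_s: 11.4
tool_pos: [0.616, -0.0046, 0.1144]
tool_rot: [180.0, -0.0, -29.1]
force: [-0.5, 0.9, -0.2]
grip_width: 0.0614
grasp_force: 0.0
```

```bash
python3 o.py
```

```text
{'time_s': 11.4, 'qpos': [22.013, 22.163, -29.566, 95.904, 11.867, 65.062, -129.904], 'tool_pos': [0.616, -0.005, 0.114], 'tool_rot': [179.986, -0.012, -29.138], 'force': [-0.455, 0.938, -0.195], 'wrist_torque': [0.051, 0.106, 0.038], 'grip_width': 0.061, 'grasp_force': 0.0}
```

Request:
drive_tool(
  moves=[
    {"x": 0, "y": 0, "z": 0, "rx": 0, "ry": 0, "rz": -0.18, "fingers": -0.5},
    {"x": 0, "y": 0, "z": 0, "rx": 0, "ry": 0, "rz": -0.36, "fingers": -0.5},
    {"x": 0, "y": 0, "z": 0, "rx": 0, "ry": 0, "rz": -0.54, "fingers": -0.5},
    {"x": 0, "y": 0, "z": 0, "rx": 0, "ry": 0, "rz": -0.72, "fingers": -0.5},
    {"x": 0, "y": 0, "z": 0, "rx": 0, "ry": 0, "rz": -0.9, "fingers": -0.5},
    {"x": 0, "y": 0, "z": 0, "rx": 0, "ry": 0, "rz": -1.08, "fingers": -0.5},
    {"x": 0, "y": 0, "z": 0, "rx": 0, "ry": 0, "rz": -1.26, "fingers": -0.5},
    {"x": 0, "y": 0, "z": 0, "rx": 0, "ry": 0, "rz": -1.44, "fingers": -0.5},
    {"x": 0, "y": 0, "z": 0, "rx": 0, "ry": 0, "rz": -1.6, "fingers": -0.5},
  ],
)

```text
time_s: 12.52
tool_pos: [0.616, -0.0047, 0.1145]
tool_rot: [180.0, 0.0, 62.7]
force: [-0.1, -0.3, -0.0]
grip_width: 0.0653
grasp_force: 0.0
```

Request:
drive_tool(
  moves=[
    {"x": 0, "y": 0, "z": 0, "rx": 0, "ry": 0, "rz": -0.18, "fingers": -0.5},
    {"x": 0, "y": 0, "z": 0, "rx": 0, "ry": 0, "rz": -0.36, "fingers": -0.5},
    {"x": 0, "y": 0, "z": 0, "rx": 0, "ry": 0, "rz": -0.54, "fingers": -0.5},
    {"x": 0, "y": 0, "z": 0, "rx": 0, "ry": 0, "rz": -0.72, "fingers": -0.5},
    {"x": 0, "y": 0, "z": 0, "rx": 0, "ry": 0, "rz": -0.9, "fingers": -0.5},
    {"x": 0, "y": 0, "z": 0, "rx": 0, "ry": 0, "rz": -1.08, "fingers": -0.5},
    {"x": 0, "y": 0, "z": 0, "rx": 0, "ry": 0, "rz": -1.26, "fingers": -0.5},
    {"x": 0, "y": 0, "z": 0, "rx": 0, "ry": 0, "rz": -1.44, "fingers": -0.5},
    {"x": 0, "y": 0, "z": 0, "rx": 0, "ry": 0, "rz": -1.44, "fingers": -0.5},
    {"x": 0, "y": 0, "z": 0, "rx": 0, "ry": 0, "rz": -1.44, "fingers": -0.5},
  ],
)

```text
time_s: 13.78
tool_pos: [0.6159, -0.0047, 0.1144]
tool_rot: [-180.0, -0.0, 144.7]
force: [0.0, -0.4, 0.4]
grip_width: 0.0652
grasp_force: 0.0
```

```bash
python3 o.py
```

```text
{'time_s': 13.775, 'qpos': [44.504, 33.14, -61.538, 95.159, 30.669, 70.448, 30.906], 'tool_pos': [0.616, -0.005, 0.114], 'tool_rot': [-179.993, -0.001, 144.712], 'force': [0.047, -0.438, 0.358], 'wrist_torque': [0.081, -0.128, -0.005], 'grip_width': 0.065, 'grasp_force': 0.0}
```

Request:
drive_tool(
  moves=[
    {"x": 0, "y": 1, "z": 0, "rx": 0, "ry": 0, "rz": 0, "fingers": 1},
    {"x": 0, "y": 1, "z": 0, "rx": 0, "ry": 0, "rz": 0, "fingers": 1},
    {"x": 0, "y": 1, "z": 0, "rx": 0, "ry": 0, "rz": 0, "fingers": 1},
    {"x": 0, "y": 1, "z": 0, "rx": 0, "ry": 0, "rz": 0, "fingers": 1},
    {"x": 0, "y": 1, "z": 0, "rx": 0, "ry": 0, "rz": 0, "fingers": 1},
    {"x": 0, "y": 1, "z": 0, "rx": 0, "ry": 0, "rz": 0, "fingers": 1},
    {"x": 0, "y": 1, "z": 0, "rx": 0, "ry": 0, "rz": 0, "fingers": 1},
    {"x": 0, "y": 1, "z": 0, "rx": 0, "ry": 0, "rz": 0, "fingers": 1},
  ],
  force=40,
)

```text
time_s: 14.78
tool_pos: [0.6164, -0.0038, 0.1144]
tool_rot: [-180.0, -0.0, 144.9]
force: [-0.4, -0.5, -0.1]
grip_width: 0.0118
grasp_force: 40.0
```

```bash
python3 o.py
```

```text
{'time_s': 14.775, 'qpos': [44.383, 33.212, -61.543, 95.078, 30.732, 70.503, 30.977], 'tool_pos': [0.616, -0.004, 0.114], 'tool_rot': [-179.982, -0.001, 144.89], 'force': [-0.447, -0.461, -0.148], 'wrist_torque': [0.044, -0.067, -0.01], 'grip_width': 0.012, 'grasp_force': 39.988}
```

Request:
drive_tool(
  moves=[
    {"x": 0, "y": 0, "z": 0.2, "rx": 0, "ry": 0, "rz": 0.15, "fingers": 1},
    {"x": 0, "y": 0, "z": 0.4, "rx": 0, "ry": 0, "rz": 0.3, "fingers": 1},
    {"x": 0, "y": 0, "z": 0.6, "rx": 0, "ry": 0, "rz": 0.45, "fingers": 1},
    {"x": 0, "y": 0, "z": 0.8, "rx": 0, "ry": 0, "rz": 0.6, "fingers": 1},
    {"x": 0, "y": 0, "z": 0.95, "rx": 0, "ry": 0, "rz": 0.75, "fingers": 1},
    {"x": 0, "y": 0, "z": 1.15, "rx": 0, "ry": 0, "rz": 0.9, "fingers": 1},
    {"x": 0, "y": 0, "z": 1.35, "rx": 0, "ry": 0, "rz": 1.05, "fingers": 1},
    {"x": 0, "y": 0, "z": 1.5, "rx": 0, "ry": 0, "rz": 1.2, "fingers": 1},
    {"x": 0, "y": 0, "z": 1.7, "rx": 0, "ry": 0, "rz": 1.35, "fingers": 1},
    {"x": 0, "y": 0, "z": 1.9, "rx": 0, "ry": 0, "rz": 1.5, "fingers": 1},
    {"x": 0, "y": 0, "z": 2.1, "rx": 0, "ry": 0, "rz": 1.65, "fingers": 1},
    {"x": 0, "y": 0, "z": 2.3, "rx": 0, "ry": 0, "rz": 1.8, "fingers": 1},
    {"x": 0, "y": 0, "z": 2.5, "rx": 0, "ry": 0, "rz": 1.95, "fingers": 1},
    {"x": 0, "y": 0, "z": 2.5, "rx": 0, "ry": 0, "rz": 2.0, "fingers": 1},
    {"x": 0, "y": 0, "z": 2.5, "rx": 0, "ry": 0, "rz": 2.0, "fingers": 1},
  ],
)

```text
time_s: 16.65
tool_pos: [0.6159, -0.0038, 0.1119]
tool_rot: [-180.0, 0.1, 30.3]
force: [-2.3, -1.5, 2.1]
grip_width: 0.0115
grasp_force: 40.0
```

```bash
python3 o.py
```

```text
{'time_s': 16.65, 'qpos': [29.358, 24.523, -39.27, 95.7, 16.76, 65.874, -73.987], 'tool_pos': [0.616, -0.004, 0.112], 'tool_rot': [-179.992, 0.087, 30.34], 'force': [-2.3, -1.46, 2.121], 'wrist_torque': [-0.199, 0.559, -0.014], 'grip_width': 0.011, 'grasp_force': 39.995}
```

Request:
drive_tool(
  moves=[
    {"x": 0, "y": 0, "z": 0.1, "rx": 0, "ry": 0, "rz": 0.07, "fingers": 1},
    {"x": 0, "y": 0, "z": 0.2, "rx": 0, "ry": 0, "rz": 0.14, "fingers": 1},
    {"x": 0, "y": 0, "z": 0.3, "rx": 0, "ry": 0, "rz": 0.21, "fingers": 1},
    {"x": 0, "y": 0, "z": 0.35, "rx": 0, "ry": 0, "rz": 0.28, "fingers": 1},
    {"x": 0, "y": 0, "z": 0.35, "rx": 0, "ry": 0, "rz": 0.28, "fingers": 1},
  ],
)

```text
time_s: 17.27
tool_pos: [0.6159, -0.0038, 0.1115]
tool_rot: [180.0, 0.1, 14.3]
force: [-4.2, -0.3, 3.3]
grip_width: 0.0116
grasp_force: 40.0
```

```bash
python3 o.py
```

```text
{'time_s': 17.275, 'qpos': [27.209, 23.829, -36.41, 95.792, 15.291, 65.516, -88.947], 'tool_pos': [0.616, -0.004, 0.112], 'tool_rot': [179.999, 0.086, 14.335], 'force': [-4.173, -0.309, 3.282], 'wrist_torque': [-0.148, 0.847, -0.064], 'grip_width': 0.012, 'grasp_force': 39.999}
```

Request:
drive_tool(
  moves=[
    {"x": 0, "y": 0, "z": 0.1, "rx": 0, "ry": 0, "rz": 0.04, "fingers": 1},
    {"x": 0, "y": 0, "z": 0.1, "rx": 0, "ry": 0, "rz": 0.08, "fingers": 1},
    {"x": 0, "y": 0, "z": 0.1, "rx": 0, "ry": 0, "rz": 0.12, "fingers": 1},
    {"x": 0, "y": 0, "z": 0.1, "rx": 0, "ry": 0, "rz": 0.12, "fingers": 1},
  ],
)

```text
time_s: 17.77
tool_pos: [0.6159, -0.0037, 0.1114]
tool_rot: [180.0, 0.1, 7.6]
force: [-4.7, 0.1, 3.2]
grip_width: 0.0117
grasp_force: 40.3
```

```bash
python3 o.py
```

```text
{'time_s': 17.775, 'qpos': [26.287, 23.557, -35.225, 95.834, 14.726, 65.383, -95.316], 'tool_pos': [0.616, -0.004, 0.111], 'tool_rot': [179.968, 0.086, 7.578], 'force': [-4.699, 0.061, 3.238], 'wrist_torque': [-0.202, 1.014, 0.662], 'grip_width': 0.012, 'grasp_force': 40.306}
```

The torque jumped to 0.66 N m near the expected seat. I'll push a little further to confirm the dead stop.

Request:
drive_tool(
  moves=[
    {"x": 0, "y": 0, "z": 0, "rx": 0, "ry": 0, "rz": 0.03, "fingers": 1},
    {"x": 0, "y": 0, "z": 0, "rx": 0, "ry": 0, "rz": 0.06, "fingers": 1},
    {"x": 0, "y": 0, "z": 0, "rx": 0, "ry": 0, "rz": 0.06, "fingers": 1},
  ],
)

```text
time_s: 18.15
tool_pos: [0.6159, -0.0037, 0.1114]
tool_rot: [180.0, 0.1, 4.1]
force: [-5.9, -0.8, 4.2]
grip_width: 0.0122
grasp_force: 42.4
```

```bash
python3 o.py
```

```text
{'time_s': 18.15, 'qpos': [25.812, 23.419, -34.609, 95.851, 14.428, 65.316, -98.627], 'tool_pos': [0.616, -0.004, 0.111], 'tool_rot': [179.958, 0.08, 4.056], 'force': [-5.879, -0.795, 4.183], 'wrist_torque': [-0.268, 1.162, 1.023], 'grip_width': 0.012, 'grasp_force': 42.354}
```

It's at the dead stop: torque rises to 1.0 N m while only the pads skew, and the height is 111.4 mm as expected when seated. Now I'll back off so the wing stands at rig yaw 10° + 90° = 100°.

Request:
drive_tool(
  moves=[
    {"x": 0, "y": 0, "z": 0, "rx": 0, "ry": 0, "rz": -0.1, "fingers": 1},
    {"x": 0, "y": 0, "z": -0.2, "rx": 0, "ry": 0, "rz": -0.25, "fingers": 1},
    {"x": 0, "y": 0, "z": -0.4, "rx": 0, "ry": 0, "rz": -0.4, "fingers": 1},
    {"x": 0, "y": 0, "z": -0.6, "rx": 0, "ry": 0, "rz": -0.55, "fingers": 1},
    {"x": 0, "y": 0, "z": -0.8, "rx": 0, "ry": 0, "rz": -0.7, "fingers": 1},
    {"x": 0, "y": 0, "z": -1, "rx": 0, "ry": 0, "rz": -0.85, "fingers": 1},
    {"x": 0, "y": 0, "z": -1.2, "rx": 0, "ry": 0, "rz": -1.0, "fingers": 1},
    {"x": 0, "y": 0, "z": -1.4, "rx": 0, "ry": 0, "rz": -1.15, "fingers": 1},
    {"x": 0, "y": 0, "z": -1.6, "rx": 0, "ry": 0, "rz": -1.3, "fingers": 1},
    {"x": 0, "y": 0, "z": -1.8, "rx": 0, "ry": 0, "rz": -1.45, "fingers": 1},
    {"x": 0, "y": 0, "z": -2, "rx": 0, "ry": 0, "rz": -1.55, "fingers": 1},
    {"x": 0, "y": 0, "z": -2.1, "rx": 0, "ry": 0, "rz": -1.65, "fingers": 1},
    {"x": 0, "y": 0, "z": -2.1, "rx": 0, "ry": 0, "rz": -1.68, "fingers": 1},
    {"x": 0, "y": 0, "z": -2.1, "rx": 0, "ry": 0, "rz": -1.68, "fingers": 1},
    {"x": 0, "y": 0, "z": -2.1, "rx": 0, "ry": 0, "rz": -1.68, "fingers": 1},
  ],
)

```text
time_s: 20.02
tool_pos: [0.6163, -0.004, 0.1134]
tool_rot: [-180.0, 0.0, 100.1]
force: [-4.4, -0.8, 3.0]
grip_width: 0.0118
grasp_force: 40.0
```

```bash
python3 o.py
```

```text
{'time_s': 20.025, 'qpos': [38.652, 28.798, -52.315, 95.3, 24.283, 68.062, -9.408], 'tool_pos': [0.616, -0.004, 0.113], 'tool_rot': [-179.967, 0.014, 100.125], 'force': [-4.391, -0.798, 2.987], 'wrist_torque': [-0.357, 0.837, -0.009], 'grip_width': 0.012, 'grasp_force': 39.994}
```

Run:
```python
from cell import vision
from h import *
c=vision.read_camera("wrist");t=vision.read_camera("scene");u=vision.read_camera("top")
p=np.zeros((600,800,3),np.uint8);p[:300,:400]=cv2.resize(c["image"][...,::-1],(400,300));p[:400,400:]=cv2.resize(t["image"][170:330,180:340,::-1],(400,400));p[300:,:400]=cv2.resize(u["image"][150:300,200:400,::-1],(400,300))
cv2.imwrite("pics/c5.png",p)
```

```text
(no output)
```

View pics/c5.png

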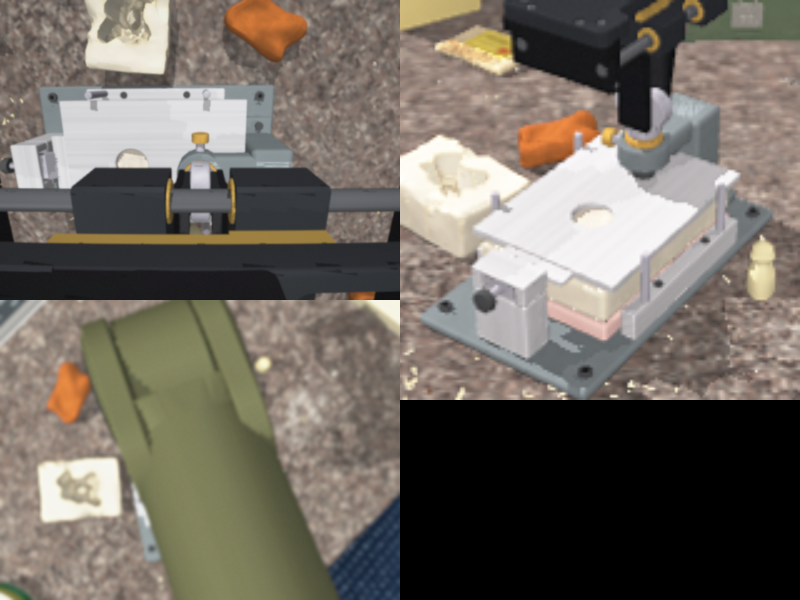

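The wrist view has the rig square to the tool with the wing held flat at (200,185). The scene view shows the cover level and the foot on it at (648,170), and everything else in view is undisturbed.

```bash
python3 -c "
from cell import workorder;print(workorder.sign_off())"
```

```text
the job is handed in; nothing more can be done
None
```

The job is handed in: the cover is level under the catch, and the thumbscrew was seated hard, backed off a quarter turn and is still gripped there; I touched nothing beside the rig.

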